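Fit the large cone to the citrus juicer and hold it pressed

ROBOT

A 6-joint arm with a two-finger parallel gripper is mounted at the origin on the work surface. World frame = base frame: x ahead of the robot, y to its left, z up, the work surface at z = 0. Lengths are in m, angles in rad, forces in N, time in s.
With the tool pointing down it reaches from about 0.35 to 0.85 m from the base axis. Payload 8.1 kg.
Tool frame: the origin (TCP) lies between the finger pads; the fingertips stand 22 mm ahead of it and the grasp point (between the pads) lies 3 mm ahead of it; z points along the fingers, y is the line along which they close (so a half turn about z gives the same grasp; the last joint's range is limited). The gripper opens to 93 mm and grips with 3 to 60 N. Pads are 15 mm wide; open, the fingers measure 128 mm over their backs; the gripper's body (75 mm by 188 mm) begins 65 mm behind the grasp point.
Start: joints at [-1.358, 0.13, 1.488, -0, 1.523, -0.085], TCP at [0.176, -0.574, 0.241] pointing down, gripper open.
Joint ranges: [-2.96, 2.96], [-0.89, 2.26], [0.02, 2.5], [-1.34, 4.48], [0, 2.73], [-2.66, 2.66]. Speed limits (rad/s): [2.39, 2.39, 2.79, 3.14, 3.14, 3.14].

INTERFACE

Orientations are given as a unit quaternion [x, y, z, w].
In Python, from plant import bot, optics gives the robot as it stands. Calls block until the motion is done:
- bot.move_pose(position, orientation): joint-space move of the TCP to a pose.
- bot.line_to(position, frame=None, velocity=0.15): straight line of the TCP; frame=None keeps the orientation; velocity is the mean speed in m/s.
- bot.move_j(angles): joint-space move.
- bot.open_jaws() and bot.gripper_close(newtons=None): open the fingers fully, or close them until they stop; newtons is the grip in N (None keeps the last).
- bot.hold(seconds).
- bot.solve_ik(position, orientation): joint angles nearest the present ones, or None.
- bot.get_state(): the state.
- optics.grab_frame(name): name is "side" or "top" or "wrist"; returns a dict with "color" (400x640x3 uint8, blue, green, red), "depth" (400x640 float32, m along the optical axis (not along the pixel's ray), 0 where there is no reading), "vertical_fov" (degrees; the focal length in pixels is half the picture's height over the tangent of half this angle, whatever the lens; pixels are square), "cx", "cy" (the principal point, pixels), "k1" (the pictures are not rectified: a ray, as slopes to the right and down, at radius r is drawn at 1 + k1 r^2 times it, then the intrinsics apply), "cam_to_world" (4x4, takes a point from camera to world coordinates). Camera axes: x right, y down, z forward; pixel columns grow to the right and rows downward; lengths in m; the calibration is good to about 2 mm. A picture is of the moment at which its call begins.
A pose or a line that the arm cannot do raises bot.IKError and nothing moves.
- bot.close_job(): hands the job in; it is judged then, once.
The state is a dict: "clock": time; "joint_positions": joint angles; "qd": joint speeds; "effort": joint torques, N m; "tool_pos": TCP position; "eef_rot": TCP orientation; "wrist_force": force on the tool from outside, world axes, zero at the start; "torque": the same for the moment, N m; "width": finger opening in m; "grip_force": force on a finger pad.
Only numpy, scipy, OpenCV 4.12 (cv2) and the standard library are available. Lean on these libraries where they do the work, as an engineer would, in place of code of your own. Each camera call takes 0.05 s, during which the arm holds its last target. There are 200 camera calls.

TASK

Fit the larger of the two reaming cones to the unplugged citrus juicer: bring it upright over the drive spindle, turn it under light pressure until its grooves drop over the spindle's splines, and slide it fully home; do not push the sprung spindle down before the splines have meshed. Then press the cone down through the spindle's whole sprung stroke, to its stop, and keep it there as you would for juicing: finish with the gripper still holding the cone fully down and upright. Leave the small cone, the jar and the tin where they stand.

Things in the scene. Friction and masses are not known exactly. Their poses are not given: they have to be found in the camera images.
- cone_large: Larger reaming cone, off-white plastic, 0.11 kg, loose, standing tip up. Origin: centre of its underside, z up. Round barrel 54 mm in diameter up to z = 46 mm (grip at 30 to 42), ribbed dome to z = 84 mm. Four thick full-length dome ribs along its +x, -x, +y, -y stand exactly over the four grooves of the drive socket (short thin ribs lie between); a quarter turn is the same fit.
- cone_socket (a point): Centre of the large cone's underside: mouth of its drive socket, 26 mm deep: a round bore 17 mm in diameter with four straight grooves 8.5 mm wide running out from it along +x, -x, +y and -y of the cone.
- juicer: Citrus juicer, fixed on the counter: round steel base 156 mm wide, black bowl on it with its rim at 140 mm height (inside 146 mm wide at the rim, 132 mm at the strainer, which is at 107 mm height), drive spindle in the middle. A spout low on its -x side reaches 102 mm from the axis. Origin: centre of its underside.
- spindle_seat (a point): Centre of the drive spindle's shoulder (off-white disc 38 mm wide), 128 mm above the counter when up; turns and sinks with the spindle; the fitted cone's underside rests on it. Above it four splines lie along its +x, -x, +y, -y: 5 mm wide, 12 mm out from the axis, 15 mm tall with pointed tops to 17.5 mm. The motor's gears keep its angle (0.6 N m to turn it).
- spindle_nose (a point): Top of the spindle, 24 mm above the shoulder, on the axis: tapered nose of the round pilot 13 mm in diameter, which enters the cone first. With its grooves off the splines the cone stops 15 to 18 mm above the shoulder; lined up within about 0.12 rad (and 1.5 mm sideways) it slides down to it.
- spindle (a joint): How far the sprung drive spindle is pushed straight down, in m: 0 up, 0.006 at its stop; the motor switch closes at 0.0045. It starts to sink at 6 N and takes 12 N at the stop; it springs back up when let go.
- cone_small: The smaller cone, of the same kind but 38 mm in diameter and 64 mm tall. Not to be used; leave it where it stands.
- jar: Glass storage jar with a black lid, 84 mm in diameter, 90 mm tall. Leave it where it stands.
- tin: Food tin, 66 mm in diameter, 88 mm tall. Leave it where it stands.
Not all that is in view belongs to the job. What is shaped like the cone_large but purple is not meant.

How it is judged:
On the way, in this order (a step that is already met when the one before it is completed fails the run):
1. the large cone is lifted off the counter (height (world z) of cone_large above 0.05 m), for 0.1 s.
2. the large cone has dropped over the splines (underside within 8 mm of the spindle's shoulder, on its axis) (z of cone_large in the frame of spindle_seat below 0.008 m and horizontal distance between cone_large and spindle_seat below 0.004 m), for 0.05 s.
At the end, for the whole second after the job is handed in: Through the last second the large cone is meshed and home on the spindle (underside within 3 mm of its shoulder, within 4 mm of its axis, tilted less than 0.1 rad), the spindle is held more than 4.5 mm of its 6 mm stroke down, and the fingers bear on the cone with more than 3 N (z of cone_large in the frame of spindle_seat below 0.003 m and horizontal distance between cone_large and spindle_seat below 0.004 m and angle between cone_large's own z axis and vertical below 0.1 rad and value of joint spindle above 0.0045 m and contact force between the fingers and cone_large above 3 N); the arm keeps its last pose, push and grip.
It fails at once if the spindle is pushed down more than 4.5 mm (the switch closes) by the cone before the splines have meshed (value of joint spindle above 0.0045 m and z of cone_large in the frame of spindle_seat above 0.01 m).
It fails at once if the small cone, the jar or the tin is moved more than 30 mm (distance of any of cone_small, jar, tin from where it was at the start of the episode above 0.03 m).
It also fails if it takes over 48 s, if anything falls off the work surface, if the arm or the gripper's body presses on something with over 40 N, if the wrist force passes 120 N, or if a joint passes its speed limit or range.

## Working session

There is one attempt and no reset: what is moved stays moved. The work goes in short steps, each a Python script; the robot and the scene stay as the last script left them, time stands still between calls to the robot, and variables do not carry over. Pictures are saved under pics/ and viewed, at most 10 in all, crops included, and the job is handed in when it is done.

```bash
ls; mkdir -p pics; cat > h.py <<'E'
import numpy as np, cv2, pickle
from plant import bot, optics
def cam(f):
    h,w=f["depth"].shape; fl=h/2/np.tan(np.radians(f["vertical_fov"])/2)
    K=np.array([[fl,0,f["cx"]],[0,fl,f["cy"]],[0,0,1.]]); D=np.array([f["k1"],0,0,0,0.])
    return K,D
def cloud(f):
    K,D=cam(f); h,w=f["depth"].shape
    u,v=np.meshgrid(np.arange(w),np.arange(h))
    r=cv2.undistortPoints(np.stack([u,v],-1).reshape(-1,1,2).astype(float),K,D).reshape(h,w,2)
    d=f["depth"].astype(float); P=np.dstack([r*d[...,None],d])
    T=np.array(f["cam_to_world"]); W=P@T[:3,:3].T+T[:3,3]; W[d==0]=np.nan
    return W
def proj(f,X):
    K,D=cam(f); T=np.linalg.inv(np.array(f["cam_to_world"]))
    return cv2.projectPoints(np.atleast_2d(X).astype(float),cv2.Rodrigues(T[:3,:3])[0],T[:3,3],K,D)[0].reshape(-1,2)
E
python3 - <<'E'
from h import *
for n in("top","side"):
    f=optics.grab_frame(n); pickle.dump(f,open(n+".pkl","wb")); cv2.imwrite(f"pics/{n}0.png",f["color"])
    print(n,{k:f[k] for k in("vertical_fov","cx","cy","k1","cam_to_world")})
print(bot.get_state())
E
```

```text
pics
top {'vertical_fov': 52.11696011159342, 'cx': 316.09611513822, 'cy': 194.59622979155296, 'k1': -0.08954897280596127, 'cam_to_world': array([[-0.06222643, -0.96874987,  0.24010739,  0.40022184],
       [-0.99805909,  0.05981252, -0.0173351 , -0.01543911],
       [ 0.00243195, -0.24072007, -0.97059154,  0.83449189],
       [ 0.        ,  0.        ,  0.        ,  1.        ]])}
side {'vertical_fov': 56.87101941123365, 'cx': 322.59657494757556, 'cy': 201.06656350802902, 'k1': -0.07850217209444023, 'cam_to_world': array([[ 0.96823222, -0.16621538,  0.18681227,  0.44688703],
       [-0.2492298 , -0.70204857,  0.66709244, -0.53320596],
       [ 0.02027026, -0.69245957, -0.72117186,  0.64599459],
       [ 0.        ,  0.        ,  0.        ,  1.        ]])}
{'clock': 0.1, 'joint_positions': array([-1.35835331e+00,  1.31078910e-01,  1.48915380e+00,  2.55837521e-05,
        1.52298391e+00, -8.53803324e-02]), 'qd': array([-0.00053089, -0.00076929, -0.00294007, -0.00083533,  0.00104436,
       -0.00204838]), 'effort': array([ 1.97858470e-03, -5.61340535e+01, -4.93097591e+01,  7.70279928e-02,
        2.92376534e-02, -7.04316903e-05]), 'tool_pos': array([ 0.17600729, -0.57311895,  0.23970543]), 'eef_rot': array([ 9.88932896e-01,  1.48361274e-01, -3.88009174e-05, -8.11159584e-04]), 'wrist_force': array([ 0.19585341, -0.36392505,  0.10195284]), 'torque': array([ 0.04055626, -0.00163637, -0.03235907]), 'grip_force': 0.0, 'width': 0.09297410919942951}
```

View pics/top0.png

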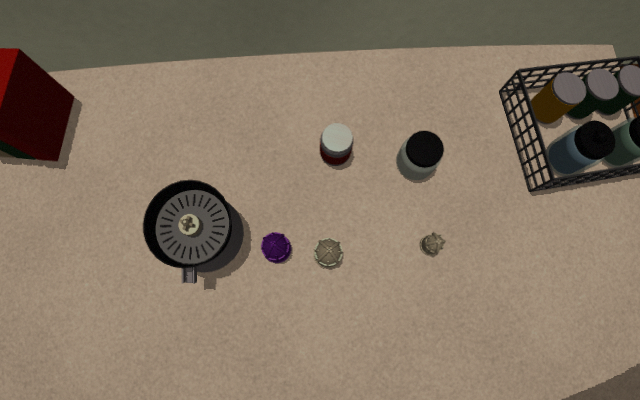

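View pics/side0.png

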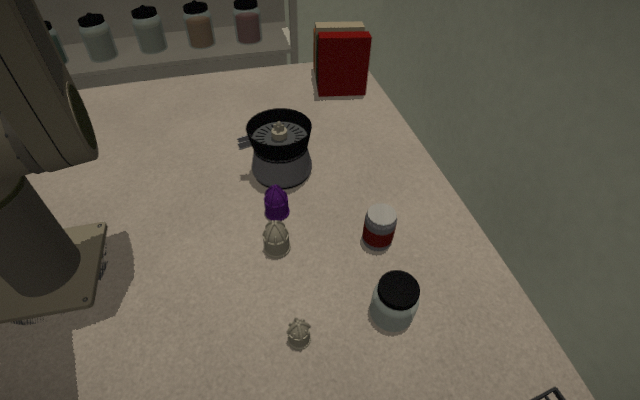

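Candidates in the top view are the purple decoy at (276,247), an off-white cone at (328,252) and a smaller off-white cone at (432,243). The juicer spindle is at (188,225). The off-white cone at (328,252) fits the description by colour and larger diameter, so I'll measure it and confirm it in a crop.

```bash
python3 - <<'E'
from h import *
f=pickle.load(open("top.pkl","rb")); W=cloud(f)
for n,(u,v),r in(("large",(328,252),24),("purple",(276,247),24),("small",(432,243),20),("juicer",(188,225),60),("tin",(337,145),40),("jar",(421,155),40)):
    p=W[v-r:v+r,u-r:u+r].reshape(-1,3); p=p[np.isfinite(p[:,0])]
    z=p[:,2]; q=p[z>(0.02 if n!="juicer" else .12)]
    print(n,"top z",np.percentile(z,99.5).round(4),"centre of bbox",((q.min(0)+q.max(0))/2).round(4),"size",np.ptp(q,axis=0).round(4))
# circle fit of spindle shoulder
c=W[225-20:225+20,188-20:188+20].reshape(-1,3); s=c[(c[:,2]>.122)&(c[:,2]<.133)]
print("shoulder",len(s),s.mean(0),(s.min(0)+s.max(0))/2,np.ptp(s,axis=0)); print("nose",c[c[:,2]>.146].mean(0))
col=f["color"]
a=cv2.resize(col[222:282,248:338+20],None,fx=5,fy=5,interpolation=cv2.INTER_CUBIC)
b=cv2.resize(col[205:245,168:208],(300,300),interpolation=cv2.INTER_CUBIC)
b=cv2.resize(b,(240,300))
cv2.imwrite("pics/crop1.png",np.clip(np.hstack([a,b]).astype(float)*1.5,0,255).astype(np.uint8))
E
```

```text
large top z 0.0859 centre of bbox [ 0.4811 -0.0464  0.0548] size [0.0536 0.0529 0.0663]
purple top z 0.0864 centre of bbox [0.4984 0.0563 0.0548] size [0.054  0.0541 0.0696]
small top z 0.0649 centre of bbox [ 0.4858 -0.2544  0.0432] size [0.0418 0.0371 0.0463]
juicer top z 0.145 centre of bbox [0.5361 0.2003 0.1375] size [0.1544 0.1546 0.0348]
tin top z 0.0908 centre of bbox [ 0.6968 -0.0765  0.0563] size [0.0636 0.0653 0.0724]
jar top z 0.0926 centre of bbox [ 0.6632 -0.243   0.0571] size [0.0779 0.0782 0.0737]
shoulder 260 [0.53347656 0.19645836 0.12873146] [0.53528671 0.19913849 0.12766354] [0.03781492 0.03854055 0.01056504]
nose [0.5352903  0.1986809  0.14943338]
```

View pics/crop1.png

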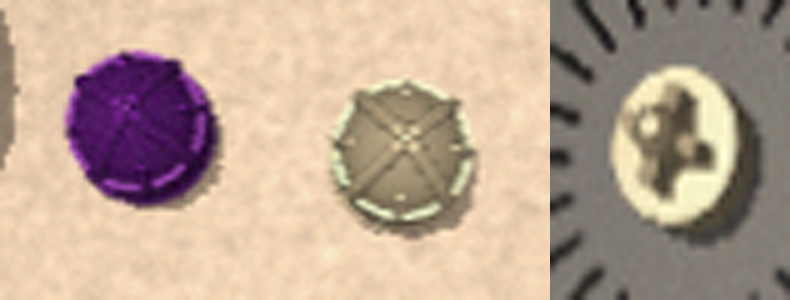

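The crop confirms it: the off-white cone on the right is the large one (54 mm across, 84 mm tall), with its four thick ribs forming an X, and the purple one is the decoy. Next I'll take closer wrist views of the spindle and the cone.

```bash
cat >> h.py <<'E'
def q(a): return [np.cos(a/2),np.sin(a/2),0,0]   # tool down, tool x at world angle a
E
python3 - <<'E'
from h import *
ims=[]
for n,p in(("wj",(.535,.199,.36)),("wc",(.481,-.046,.28))):
    bot.move_pose(p,q(np.pi/2)); bot.hold(.2)
    f=optics.grab_frame("wrist"); pickle.dump(f,open(n+".pkl","wb")); ims.append(f["color"])
    T=np.array(f["cam_to_world"]); s=bot.get_state()
    print(n,s["clock"],s["tool_pos"],T[:3,3].round(3),T[:3,2].round(3))
    c=p[:2]; print(proj(f,[[*c,.128 if n=="wj" else .08]]))
cv2.imwrite("pics/w1.png",cv2.resize(np.vstack(ims),(480,600),interpolation=cv2.INTER_AREA))
E
```

```text
wj 3.3667 [0.53511354 0.19865581 0.35994038] [0.536 0.28  0.505] [ 0.    -0.292 -0.956]
[[315.27248797 174.6987569 ]]
wc 4.6417 [ 0.48150363 -0.04513761  0.28038492] [0.482 0.036 0.426] [ 0.002 -0.292 -0.956]
[[314.67483183 181.69593771]]
```

View pics/w1.png

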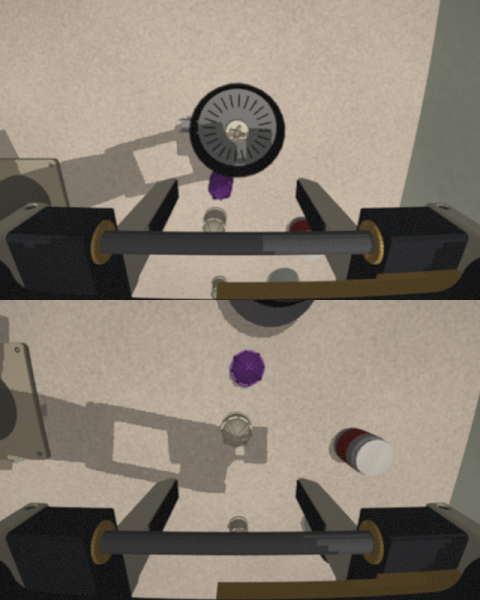

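```bash
cat > ortho.py <<'E'
from h import *
from scipy.interpolate import griddata
def ortho(f,c,half,zmin,N=300):
    W=cloud(f); m=np.isfinite(W[...,0])&(abs(W[...,0]-c[0])<half*1.2)&(abs(W[...,1]-c[1])<half*1.2)&(W[...,2]>zmin)
    p=W[m]; col=f["color"][m].astype(float)
    t=np.linspace(-half,half,N); X,Y=np.meshgrid(c[0]+t,c[1]-t) # right=+x, up=+y
    z=griddata(p[:,:2],p[:,2],(X,Y)); g=griddata(p[:,:2],col,(X,Y))
    g=np.nan_to_num(g); g=np.clip(g/np.percentile(g,97)*230,0,255).astype(np.uint8)
    return g,z,p
E
python3 - <<'E'
from ortho import *
from scipy.optimize import least_squares
rows=[]
for c,half,zm,names in(((.481,-.046),.032,.03,("wc","top")),((.535,.199),.022,.1,("wj","top"))):
    r=[]
    for n in names:
        f=pickle.load(open(n+".pkl","rb")); g,z,p=ortho(f,c,half,zm)
        r.append(g)
        if n!="top" or 1:
            band=p[(p[:,2]>(.030 if zm<.1 else .122))&(p[:,2]<(.045 if zm<.1 else .132))]
            print(n,len(p),"bbox",((p.min(0)+p.max(0))/2).round(4))
            if zm<.1:
                s=least_squares(lambda a:np.hypot(band[:,0]-a[0],band[:,1]-a[1])-.027,c,loss="soft_l1",f_scale=.001); print("circle",len(band),s.x,np.abs(s.fun).mean())
            else:
                print("shoulder bbox",(band.min(0)+band.max(0))/2,np.ptp(band,axis=0)); k=p[p[:,2]>.145]; print("nose",k.mean(0),len(k))
    rows.append(np.hstack(r))
cv2.imwrite("pics/ortho.png",np.vstack(rows))
E
```

```text
wc 16154 bbox [ 0.481  -0.0439  0.2046]
circle 55 [ 0.48088494 -0.04755193] 8.465480650560918e-05
top 641 bbox [ 0.4811 -0.0464  0.0594]
circle 24 [ 0.48166891 -0.04564651] 0.0008045938500162458
wj 6689 bbox [0.535  0.199  0.2814]
shoulder bbox [0.53521156 0.19818965 0.12701508] [0.0363303  0.03766422 0.00953359]
nose [0.54120115 0.22068939 0.44138284] 5244
top 822 bbox [0.535  0.1992 0.1294]
shoulder bbox [0.53528671 0.19913849 0.12717479] [0.03781492 0.03854055 0.00958753]
nose [0.53507886 0.19876608 0.14868562] 72
```

View pics/ortho.png

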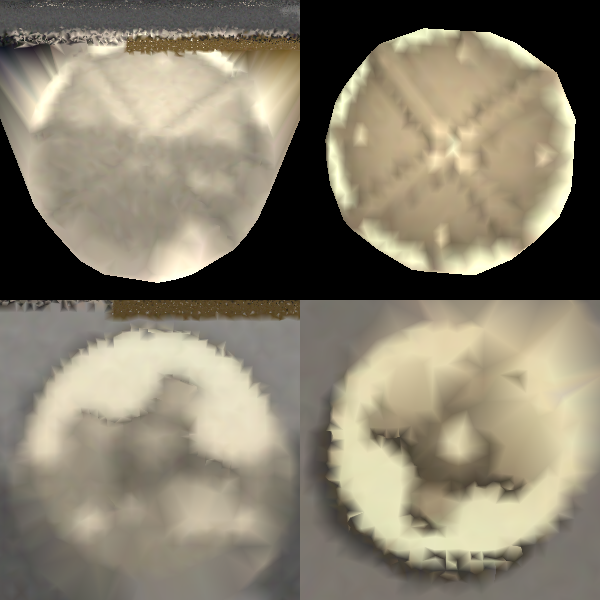

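The ortho view of the cone (top right) shows the X ribs at about 39° (mod 90°). The splines are half in shadow, at roughly 72° to 75°. I'll take one closer look at each with the camera overhead.

```bash
python3 - <<'E'
from ortho import *
ims=[]
for n,p,c,half,zm in(("wc2",(.481,-.145,.20),(.481,-.046),.032,.03),("wj2",(.535,.10,.235),(.5352,.199),.022,.1)):
    bot.move_pose(p,q(np.pi/2)); bot.hold(.2)
    f=optics.grab_frame("wrist"); pickle.dump(f,open(n+".pkl","wb"))
    print(bot.get_state()["clock"])
    g,z,P=ortho(f,c,half,zm); print(len(P),((P.min(0)+P.max(0))/2).round(4),np.ptp(P,axis=0).round(4))
    u,v=proj(f,[[*c,.13 if zm==.1 else .08]])[0].astype(int); print(u,v)
    raw=f["color"][max(v-35,0):v+35,u-35:u+35]; raw=cv2.resize(raw,(300,300),interpolation=cv2.INTER_CUBIC)
    ims.append(np.hstack([g,np.clip(raw*1.6,0,255).astype(np.uint8)]))
cv2.imwrite("pics/ortho2.png",np.vstack(ims))
E
```

```text
5.4667
2831 [ 0.4816 -0.0468  0.0661] [0.0526 0.0539 0.0435]
313 85
6.7083
4220 [0.5352 0.1989 0.1302] [0.0528 0.0526 0.0504]
315 81
```

View pics/ortho2.png

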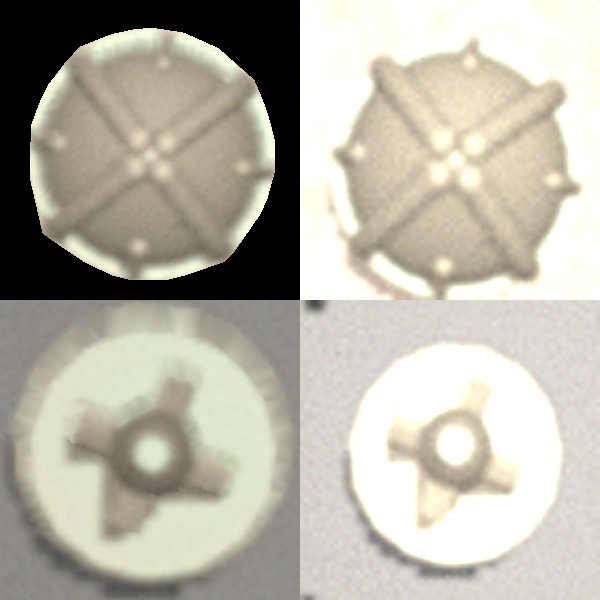

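The cone ribs (top left) fit a centre of (0.4814, -0.047) and a yaw of about 37.7°. The spindle (bottom) fits a centre of (0.5353, 0.1989) and a yaw of about 70°, so the cone needs about +32°. Grasping now.

```bash
python3 - <<'E'
from h import *
A=np.radians(74); C=(.4814,-.047)
bot.move_pose((*C,.15),q(A)); bot.line_to((*C,.039),velocity=.1); bot.hold(.1)
print(bot.get_state()["tool_pos"])
bot.gripper_close(35); bot.hold(.2)
s=bot.get_state(); print(s["clock"],s["width"],s["grip_force"],s["wrist_force"],s["tool_pos"])
bot.line_to((*C,.22),velocity=.12)
bot.move_pose((.5353,.1989,.215),q(np.radians(74+32.3))); bot.hold(.3)
s=bot.get_state(); print(s["clock"],s["width"],s["grip_force"],s["wrist_force"],s["torque"],s["tool_pos"])
ims=[]
for n in("top","wrist","side"):
    f=optics.grab_frame(n); pickle.dump(f,open(n+"2.pkl","wb"))
    u,v=proj(f,[[.5353,.1989,.20]])[0].astype(int); print(n,u,v)
    x0=max(u-60,0); y0=max(v-60,0); ims.append(cv2.resize(f["color"][y0:y0+120,x0:x0+120],(266,266)))
cv2.imwrite("pics/held.png",np.hstack(ims))
E
```

```text
[ 0.48211247 -0.04715415  0.0398302 ]
9.7167 0.05323767821229642 34.999993443489075 [-0.04592267 -0.22519607  0.84174445] [ 0.4813795  -0.04699584  0.03898643]
12.6667 0.053382328939026245 34.99985933303833 [ 0.38816782  0.96601396 -1.27394944] [-0.03845234 -0.13453449 -0.00641751] [0.53555249 0.19783375 0.21524313]
top 175 216
wrist 315 253
side 275 103
```

View pics/held.png

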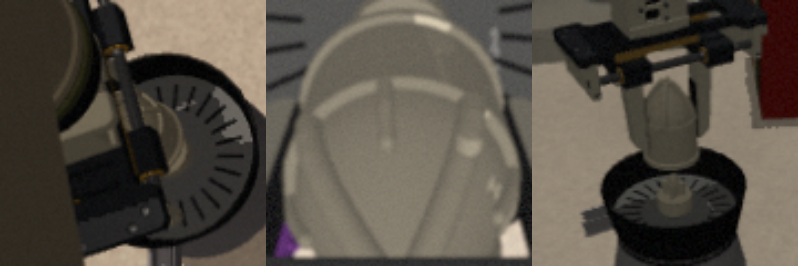

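The cone is held upright over the spindle in the side and wrist crops. I'll lower it in small force-checked steps and turn it if it stops on the splines.

```bash
python3 - <<'E'
from h import *
X=(.5353,.1989); a0=np.radians(106.3)
def F():
    bot.hold(.08); s=bot.get_state(); return s["wrist_force"]-b,s["torque"]-bt,s["tool_pos"],s["clock"]
b=bt=0
f=[F() for _ in range(3)]; b=np.mean([x[0] for x in f],0); bt=np.mean([x[1] for x in f],0)
bot.line_to((*X,.189),velocity=.06)
z=.189; a=a0
while z>.1675:
    w,t,p,c=F(); print(round(z,4),p.round(4),w.round(1),round(t[2],3),round(c,2))
    if w[2]>4 or np.hypot(w[0],w[1])>8: print("contact"); break
    z-=.0015; bot.line_to((*X,z),velocity=.03)
E
```

```text
0.189 [0.5355 0.199  0.1893] [ 0.4 -0.   0.5] -0.024 13.73
0.1875 [0.5354 0.1989 0.1877] [-0.7 -0.4 -0.2] 0.013 14.07
0.186 [0.5353 0.1989 0.1859] [-0.7 -0.3 -0.2] 0.029 14.4
0.1845 [0.5353 0.1989 0.1844] [0.6 0.5 1.6] 0.027 14.73
0.183 [0.5352 0.1989 0.1829] [-0.6  1.8  0.4] 0.003 15.07
0.1815 [0.5353 0.1989 0.1815] [0.3 0.8 0.1] -0.024 15.4
0.18 [0.5353 0.1989 0.18  ] [ 0.1  0.  -0. ] 0.006 15.73
0.1785 [0.5353 0.1989 0.1785] [-0.1  0.7 -0.4] 0.043 16.07
0.177 [0.5353 0.1989 0.1769] [ 0.1 -1.   0.1] 0.037 16.4
0.1755 [0.5353 0.1989 0.1755] [-0.1 -0.3  0.7] 0.077 16.73
0.174 [0.5353 0.1989 0.1739] [ 0.6  0.2 -0.1] -0.007 17.07
0.1725 [0.5353 0.1989 0.1724] [-0.2  0.8 -0.1] 0.071 17.4
0.171 [0.5353 0.1989 0.1709] [ 0.2 -0.1 -0.2] 0.017 17.73
0.1695 [0.5352 0.1989 0.1694] [ 0.7 -0.1  0.3] 0.059 18.07
0.168 [0.5353 0.1989 0.168 ] [-0.4  0.2  0.1] -0.032 18.4
```

It meshed with no resistance: the underside is about 1 mm above the shoulder. Now the press through the stroke.

```bash
python3 - <<'E'
from h import *
X=(.5353,.1989)
bot.gripper_close(55); bot.hold(.2)
z=.168
while z>.152:
    z-=.001; bot.line_to((*X,z),velocity=.03); bot.hold(.12); s=bot.get_state(); w=s["wrist_force"]
    print(round(z,4),s["tool_pos"].round(4),w.round(1),round(s["clock"],2))
    if w[2]>20: break
bot.hold(.3); s=bot.get_state(); print(s["wrist_force"],s["torque"],s["tool_pos"],s["width"],s["grip_force"],s["clock"])
f=optics.grab_frame("side"); u,v=proj(f,[[*X,.17]])[0].astype(int)
cv2.imwrite("pics/pressed.png",cv2.resize(f["color"][max(v-60,0):v+60,u-60:u+60],(480,480)))
E
```

```text
0.167 [0.5354 0.1989 0.167 ] [-0.1 -0.1  2.8] 19.43
0.166 [0.5354 0.1989 0.1662] [-0.8 -0.1  6. ] 19.8
0.165 [0.5354 0.1989 0.1654] [-0.9 -0.8  6.1] 20.17
0.164 [0.5354 0.1989 0.1645] [-2.2 -0.2  7.5] 20.53
0.163 [0.5354 0.1989 0.1636] [-1.7 -1.2  7.1] 20.9
0.162 [0.5354 0.1989 0.1627] [-2.  -0.4  8.1] 21.27
0.161 [0.5354 0.1989 0.1619] [-2.9 -0.8  9.4] 21.63
0.16 [0.5354 0.1989 0.161 ] [-2.5 -1.  11.7] 22.0
0.159 [0.5354 0.1989 0.1608] [-6.4 -1.8 16.5] 22.37
0.158 [0.5355 0.199  0.1608] [-9.4 -2.6 22.9] 22.73
[-9.47710447 -2.53633188 22.47394685] [-0.59959927  1.75198546 -0.03309887] [0.53548971 0.19894076 0.16075203] 0.05344009042262759 55.0079208612442 23.0333
```

View pics/pressed.png

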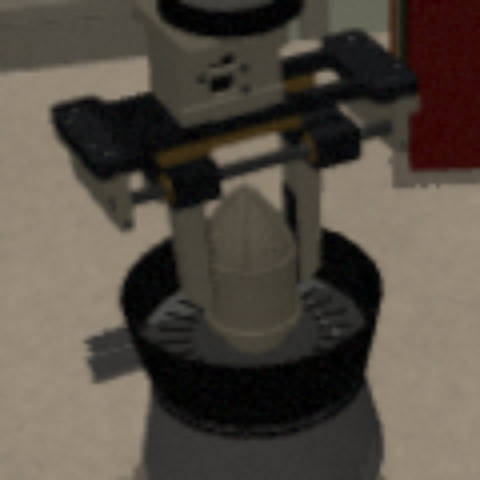

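The force rose from 6 to 12 N over 6 mm and then steeply, so the spindle is at its stop. The picture shows the cone upright and seated inside the bowl, with the fingers still gripping it. Handing in.

```bash
python3 -c "
from plant import bot
print(bot.close_job())"
```

```text
the job is handed in; nothing more can be done
None
```

The large cone is meshed on the spindle and held upright at the bottom of its stroke, pressed with about 22 N and gripped at 55 N; the job was handed in at about 23 s, and no verdict came back.

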